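# Dock the sample cassette down the magnet's loading lane

### The arm

A 6-joint arm with a two-finger parallel gripper is mounted at the origin on the work surface. World frame = base frame: x ahead of the robot, y to its left, z up, the work surface at z = 0. Lengths are in m, angles in rad, forces in N, time in s.
With the tool pointing down it reaches from about 0.225 to 0.875 m from the base axis. Payload 3.4 kg.
Tool frame: the origin (TCP) lies between the finger pads; the fingertips stand 25 mm ahead of it and the grasp point (between the pads) lies 6 mm ahead of it (manip.tips_ahead is the distance from the TCP to the fingertips, in m); z points along the fingers, x is the direction in which the jaws open and shut, and the axes are right-handed (so a half turn about z gives the same grasp; the last joint's range is limited). The gripper opens to 85 mm and grips with 20 to 120 N. Pads are 22 mm wide; open, the fingers measure 114 mm over their backs; the gripper's body (76 mm by 85 mm) begins 54 mm behind the grasp point. The pads swing forward as they close: fully open they stand 13 mm farther back than shut.
Start: joints at [-1.265, 0.276, 1.505, -0, 1.361, -0.121], TCP at [0.238, -0.523, 0.217] pointing down, gripper open.
Joint ranges: [-2.89, 2.89], [-0.75, 2.08], [0.22, 2.7], [-1.18, 4.32], [0.11, 2.71], [-2.7, 2.7]. Speed limits (rad/s): [2.57, 2.57, 3.14, 3.14, 3.14, 3.14].

### API

Orientations are given as a unit quaternion [w, x, y, z].
In Python, from rig import manip gives the robot as it stands. The module is installed in compiled form; this text tells all that it offers.
- The arm moves only by the tool send_rows, never from a script. Its argument "plan" is a list of rows, each an object with "linear": the shift along the tool's x, y, z in m, a list of three; "delta_rot": the turn, a rotation vector about the tool's x, y, z in degrees, a list of three; "fingers": the finger opening in m, from 0 to 0.0854. A call has 1 to 12 rows; each row shifts and turns the pose as measured when the row begins, along the tool's axes as they then stand; what a row does not reach is not made up. A row lasts 1/12 s, in which the tool goes at most 41.7 mm and 7.16 degrees, less where a joint would pass 70% of its speed; a pose out of reach is approached as far as the arm can. A call with a gripper value outside its range is refused whole. The fingers move at their own pace and stop on an object; "force" is the grip in N (left out, the last holds). Time passes only in rows, so rows that do not move let the fingers close. It gives the time, the measured TCP pose, the force and the opening at its end, in the units of the state.
- manip.get_state(): the state, without advancing time (a new reading comes with each control period).
- manip.get_image(name): name is "scene" or "top" or "wrist"; returns the picture (480x640x3 uint8, red, green, blue); there is no depth.
- manip.camera_info(name): a dict with "K" (3x3 intrinsics, pixels), "rvec" (rotation vector, rad) and "tvec" (3), from world to camera coordinates, as OpenCV has them. Camera axes: x right, y down, z forward; pixel columns grow to the right and rows downward; lengths in m; the calibration is good to about 2 mm. A picture is of the moment at which its call begins: read the wrist's pose just before it. camera_info takes no time and is no camera call; for the wrist camera it gives the pose at the moment of the call.
- manip.sign_off(): hands the job in, once; it reports no verdict.
Trained networks look in the newest picture that a camera, given by its name, has taken for a name from the list of things; names that differ only in an ending like _2 or _b are one class to them, and where a whole thing is asked for, a point or a joint stands for the part that bears it (a point fixed in the world has none). Each returns a list of dicts, best first, with "p" (0 to 1); they miss things now and then, are a little off and sometimes report something else, mostly with a low value. They report only what shows in the picture. A call takes as long as a camera call.
- manip.find_in(thing, camera): "extent" ([left, top, right, bottom] in pixels, round what is visible of it).
- manip.masks_of(thing, camera): "pixels" (480x640 bool, what is visible of it) and "extent" ([left, top, right, bottom] in pixels, round what is visible of it).
The state is a dict: "clock": time; "qpos": joint angles; "qd": joint speeds; "effort": joint torques, N m; "position": TCP position; "ee_rot": TCP orientation; "contact_force": force on the tool from outside, world axes, zero at the start; "moment": the same for the moment, N m; "width": finger opening in m.
Only numpy, scipy, OpenCV 4.12 (cv2) and the standard library are available. Lean on these libraries where they do the work, as an engineer would, in place of code of your own. Each camera call takes 0.05 s, during which the arm holds its last target. There are 200 camera calls.

### The job

Push the orange sample cassette along the black plate, down the lane between the two yellow guide rails, until it has pushed the blue dock bar at the far end fully in, and leave it there. Neither the cassette nor the robot may touch either rail. Only push the cassette with the fingers, never pinch, lift or tip it, and leave everything else standing around it undisturbed.

Things in the scene. Friction and masses are not known exactly. Their poses are not given: they have to be found in the camera images.
- fixture: Fixed docking fixture: black plate 520 x 220 mm, 6 mm thick, on the table, red and white marks at its open (-x) end. Origin on the table surface; x points down the lane, the way to push; y to the left of that; z up. Plate: x = -270 to 250 mm, y = -110 to 110 mm, top z = 6 mm. Lane centre line: y = 0. Aluminium dock block with green top: x = 190 to 250 mm, 130 mm wide, up to z = 70 mm.
- rail_left: Fixed yellow guide rail at the lane's +y side; shares the fixture's origin and axes. In that frame it fills x = -20 to +185 mm, y = 46 to 56 mm, z = 6 to 18 mm. The clear lane between the rails is 92 mm wide.
- rail_right: Fixed yellow guide rail at the lane's -y side; shares the fixture's origin and axes. In that frame it fills x = -20 to +185 mm, y = -56 to -46 mm, z = 6 to 18 mm.
- lane_mouth (a point): Point on the plate's top midway between the rails' open ends, at (-20, 0, 6) mm in the fixture's frame. Before it (x from -270 to -20 mm) the plate is an open apron without rails.
- dock_bar (a joint): Travel (m) of the blue dock bar that sticks out of the dock block into the lane: 0 = out, 0.015 = fully in. It slides along the fixture's +x, resists with about 2 N of friction and stays where it is left (no spring).
- dock_face (a point): Centre of the blue bar's face that the cassette meets; the face is 50 mm wide and 34 mm tall (z = 16 to 50 mm), at x = 155 mm in the fixture's frame when the bar is out and 170 mm when fully in. It moves with the bar.
- cassette: Orange plastic cassette, black top with three white caps: a loose box 110 mm long (its x), 70 wide (y), 44 tall, 0.35 to 0.65 kg. Origin: centre of its underside, which rests on the plate (z = 6 mm). It starts on the apron, x roughly down the lane, up to 15 mm off the centre line and 0.15 rad askew. With the bar fully in, its origin is at x = 115 mm in the fixture's frame.
- cassette_mid (a point): Centre of the orange cassette, 22 mm above its underside.
- spare_cassette: spare blue cassette, same shape and size as the orange one, lying on the table past the fixture's dock end; bystander, origin under its centre
- sample_jar: small amber jar with a white cap, 34 mm across, 50 mm tall, standing on the fixture's plate beside the lane on its +y side; bystander, origin under its centre
- eye_bolt: steel eye bolt, foot 32 mm across, 49 mm tall, standing on the fixture's plate beside the lane on its -y side; bystander, origin under its centre
- screwdriver: screwdriver lying on the table; bystander
- wrench: steel wrench lying on the table; bystander
- phantom_bottle: white bottle with a red cap, 60 mm across, 130 mm tall; bystander, origin under its centre
- mouse: black computer mouse, 100 x 58 x 30 mm; bystander, origin under its centre

How it is judged:
At the end, for the whole second after the job is handed in: The dock bar is at least 11.5 mm in (of 15 mm), the orange cassette stands at the bar flat on the plate between the rails (its origin beyond x = 108 mm and within 12 mm of the centre line in the fixture's frame, within 0.12 rad of the lane's direction) and at rest (value of joint dock_bar above 0.0115 m and x of cassette in the frame of fixture above 0.108 m and y of cassette in the frame of fixture between -0.012 and 0.012 m and angle between the x axis of cassette and the x axis of fixture, either way round below 0.12 rad and z of cassette in the frame of fixture below 0.009 m and angle between cassette's own z axis and vertical below 0.05 rad and linear speed of cassette below 0.01 m/s); the robot touches nothing.
It fails at once if something (cassette, robot or other) touches a guide rail (contact force between anything else and rail_left above 0.3 N or contact force between anything else and rail_right above 0.3 N).
It fails at once if the cassette is lifted off the plate or tipped (z of cassette in the frame of fixture above 0.012 m or angle between cassette's own z axis and vertical above 0.15 rad).
It fails at once if the cassette is pinched between fingers on both its long sides (contact force between the fingers and cassette_c1 above 1 N and contact force between the fingers and cassette_c2 above 1 N).
It fails at once if a bystander is knocked or moved by more than 15 mm (distance of any of spare_cassette, sample_jar, eye_bolt, screwdriver, wrench, phantom_bottle, mouse from where it was at the start of the episode above 0.015 m).
It also fails if it takes over 56 s, if anything falls off the work surface, if the arm or the gripper's body presses on something with over 40 N, if the wrist force passes 120 N, or if a joint passes its speed limit or range.

## Working session

There is one attempt and no reset: what is moved stays moved. The work goes in short steps, Python scripts to look and compute and a tool call to move; the robot and the scene stay as the last step left them, time stands still between calls to the robot, and variables do not carry over. Pictures are saved under pics/ and viewed, about 8 in all and at most 12, crops included, and the job is handed in when it is done.

Besides the shell and the picture viewer there is one more tool, called after "Emit:" as name(argument=value, ...), one argument or row to a line, values as JSON. send_rows: Moves the arm, as the interface text tells. Its arguments: {"type":"object","properties":{"plan":{"type":"array","items":{"type":"object","properties":{"linear":{"type":"array","items":{"type":"number"}},"delta_rot":{"type":"array","items":{"type":"number"}},"fingers":{"type":"number"}}}},"force":{"type":"number"}},"required":["plan"]}

```bash
mkdir -p pics; python3 - <<'E'
from rig import manip
import cv2,numpy as np
s=manip.get_state();print(s)
ims=[]
for c in ["scene","top"]:
    im=manip.get_image(c);cv2.imwrite(f"pics/{c}0.png",im[:,:,::-1])
    i=manip.camera_info(c);print(c,i)
    for t in ["cassette","fixture","rail_left","rail_right","sample_jar","eye_bolt","dock_bar"]:
        print(t,[(round(d["p"],2),np.round(d["extent"])) for d in manip.find_in(t,c)][:3])
E
```

```text
{'clock': 0.0, 'qpos': array([-1.26501959e+00,  2.76614737e-01,  1.50614731e+00,  5.04528904e-06,
        1.36068001e+00, -1.20994118e-01]), 'qd': array([ 0.00090992, -0.00080567,  0.00039829,  0.00091375,  0.00050064,
        0.0003195 ]), 'effort': array([-6.81153942e-04, -4.16771865e+01, -2.45807272e+01,  2.34024455e-04,
        1.10220682e-02, -1.18631743e-05]), 'position': array([ 0.23784412, -0.52289607,  0.21642282]), 'ee_rot': array([-5.92646533e-04,  8.40812487e-01, -5.41325693e-01, -7.09823691e-04]), 'contact_force': array([ 0.06363173,  0.05735279, -0.07853949]), 'moment': array([ 0.0095722 , -0.0333154 ,  0.02606067]), 'width': 0.08531697968852248}
scene {'K': array([[581.33592142,   0.        , 326.20453083],
       [  0.        , 581.33592142, 244.23054415],
       [  0.        ,   0.        ,   1.        ]]), 'rvec': array([ 2.05632406,  1.46969694, -0.50323717]), 'tvec': array([-0.20298541, -0.37892978,  1.66647571])}
cassette [(0.88, array([215., 223., 267., 260.]))]
fixture [(0.81, array([197., 195., 423., 291.])), (0.49, array([397., 304., 448., 338.]))]
rail_left 
[... 318 characters left out ...]
8,   0.        , 319.74808481],
       [  0.        , 540.67788038, 234.87277198],
       [  0.        ,   0.        ,   1.        ]]), 'rvec': array([ 2.17770797, -2.14965151,  0.1139792 ]), 'tvec': array([-1.20795049e-03,  5.91093287e-01,  1.25776539e+00])}
cassette [(0.7, array([361., 267., 413., 306.]))]
fixture [(0.7, array([209., 205., 440., 348.]))]
rail_left [(0.63, array([240., 274., 324., 297.]))]
rail_right [(0.72, array([329., 305., 340., 318.])), (0.55, array([248., 234., 331., 252.]))]
sample_jar [(0.64, array([326., 304., 344., 319.]))]
eye_bolt [(0.52, array([295., 227., 307., 237.]))]
dock_bar [(0.53, array([239., 246., 260., 268.])), (0.28, array([212., 206., 443., 345.]))]
```

```bash
python3 - <<'E'
import cv2
im=cv2.imread("pics/top0.png");cv2.imwrite("pics/topc.png",cv2.resize(im[190:370,190:460],None,fx=2.9,fy=2.9,interpolation=cv2.INTER_CUBIC))
E
```

```text
(no output)
```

View pics/topc.png

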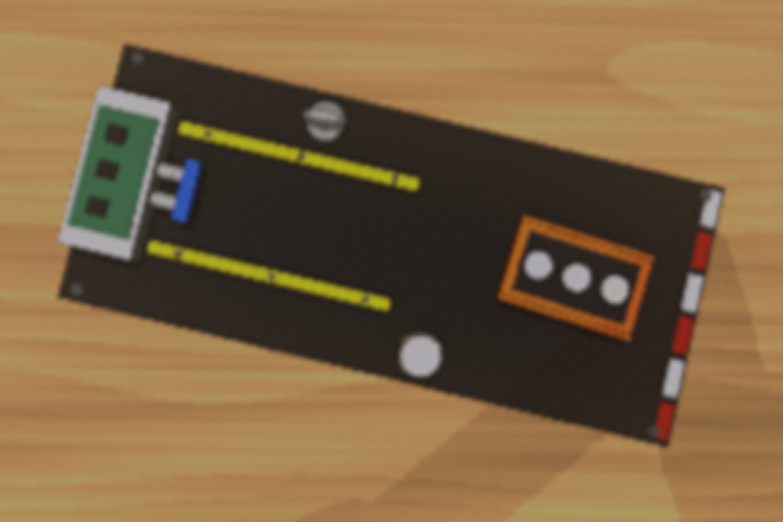

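View pics/scene0.png

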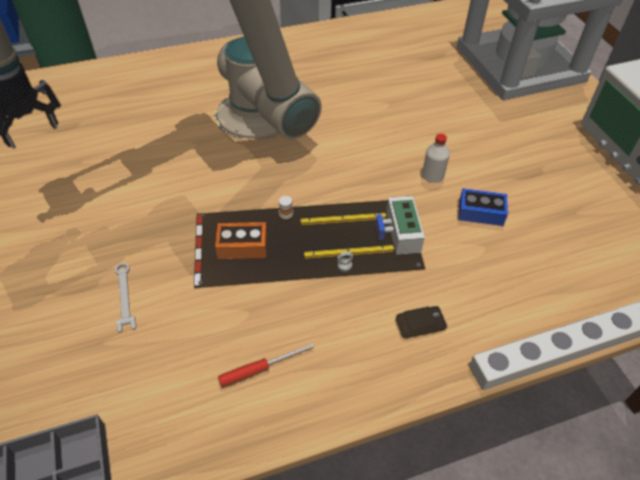

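```bash
cat > h.py <<'E'
from rig import manip
import cv2,numpy as np
from scipy.optimize import minimize,least_squares
from scipy.spatial.transform import Rotation as R
def proj(P,i): return cv2.projectPoints(np.asarray(P,float),i["rvec"],i["tvec"],i["K"],None)[0][:,0]
def pose(p,P):
    c,s=np.cos(p[2]),np.sin(p[2]);P=np.asarray(P,float)
    return np.c_[P[:,0]*c-P[:,1]*s+p[0],P[:,0]*s+P[:,1]*c+p[1],P[:,2]]
def box(x0,x1,y0,y1,z0,z1): return np.array([[x,y,z] for x in(x0,x1) for y in(y0,y1) for z in(z0,z1)])/1000
def ray(uv,z,i):
    Rm=cv2.Rodrigues(i["rvec"])[0];o=-Rm.T@i["tvec"];d=Rm.T@np.linalg.inv(i["K"])@np.r_[uv,1]
    return (o+d*(z-o[2])/d[2])[:2]
S=4
def hullmask(uv):
    m=np.zeros((480*S,640*S),np.uint8)
    h=cv2.convexHull(((np.asarray(uv)+.5)*S).astype(np.float32))
    cv2.fillPoly(m,[np.round(h).astype(np.int32)],1);return m
def big(im,lo,hi,roi,dil=0):
    """colour mask at S x, inside roi [l,t,r,b], convex hull of the largest blobs"""
    l,t,r,b=[int(v) for v in roi];m=np.zeros((480*S,640*S),np.uint8)
    hsv=cv2.cvtColor(cv2.resize(im,None,fx=S,fy=S,interpolation=cv2.INTER_CUBIC),cv2.COLOR_RGB2HSV)
    m[t*S:b*S,l*S:r*S]=cv2.inRange(hsv,lo,hi)[t*S:b*S,l*S:r*S]
    m=cv2.morphologyEx(m,cv2.MORPH_OPEN,np.ones((5,5)))
    h=cv2.convexHull(cv2.findNonZero(m));o=np.zeros_like(m);cv2.fillPoly(o,[h],1);return o
def fit(masks,boxes,infos,p0):
    def cost(p):
        c=0
        for m,b,i in zip(masks,boxes,infos):
            q=hullmask(proj(pose(p,b),i));c+=1-(m&q).sum()/(m|q).sum()
        return c/len(masks)
    s=minimize(cost,p0,method="Nelder-Mead",options=dict(initial_simplex=[p0]+[np.add(p0,d) for d in([.008,0,0],[0,.008,0],[0,0,.08])],xatol=2e-5,fatol=1e-5,maxiter=150))
    return s.x,s.fun
CAS=box(-55,55,-35,35,6,50);RL=box(-20,185,46,56,6,18);RR=box(-20,185,-56,-46,6,18)
def rel(p,f):
    d=p[:2]-f[:2];c,s=np.cos(f[2]),np.sin(f[2]);return np.r_[c*d[0]+s*d[1],-s*d[0]+c*d[1],p[2]-f[2]]
E
cat > m.py <<'E'
from h import *
ii={c:manip.camera_info(c) for c in("scene","top")}
im={c:cv2.imread(f"pics/{c}0.png")[:,:,::-1].copy() for c in ii}
uv=(np.array([[125,44],[722,187],[668,444],[60,297]])+.5)/2.9-.5+190
W=np.array([ray(u,.006,ii["top"]) for u in uv]);L=np.array([[.25,-.11],[-.27,-.11],[-.27,.11],[.25,.11]])
L3=np.c_[L,L*0]
f=least_squares(lambda p:(pose(p,L3)[:,:2]-W).ravel(),[W[:,0].mean(),W[:,1].mean(),np.arctan2(*(W[0]-W[1])[::-1])]);f0=f.x
print("fix corners",f0,np.abs(f.fun).max())
Y=((20,120,90),(35,255,255));O=((3,120,60),(17,255,255))
roiL={"top":(236,270,330,301),"scene":(296,208,380,233)};roiR={"top":(244,228,338,257),"scene":(299,242,398,264)}
roiC={"top":(356,260,420,312),"scene":(210,218,272,264)}
for cs in(["top"],["scene"],["top","scene"]):
    ml=[big(im[c],*Y,r[c]) for c in cs for r in(roiL,roiR)]
    fx,e=fit(ml,[RL,RR]*len(cs),[ii[c] for c in cs for _ in(0,1)],f0)
    mc=[big(im[c],*O,roiC[c]) for c in cs]
    p0=np.r_[pose(f0,[[-.14,0,0]])[0,:2],f0[2]]
    ca,e2=fit(mc,[CAS]*len(cs),[ii[c] for c in cs],p0)
    print(cs,fx.round(4),round(e,3),ca.round(4),round(e2,3),"rel",rel(ca,fx).round(4),"relcorner",rel(ca,f0).round(4))
for n,u in(("jar",(335,305)),("bolt",(301,232))):
    print(n,rel(np.r_[ray(u,.05,ii["top"]),0],f0))
E
python3 m.py
```

```text
fix corners [0.50377558 0.00252026 1.34877103] 0.002907928990316
['top'] [0.5038 0.0036 1.3384] 0.135 [ 0.4734 -0.156   1.2845] 0.054 rel [-0.1623 -0.0072 -0.0539] relcorner [-0.1613 -0.0053 -0.0642]
['scene'] [ 5.0290e-01 -9.0000e-04  1.3525e+00] 0.192 [ 0.4733 -0.1578  1.2442] 0.064 rel [-0.1596 -0.0051 -0.1083] relcorner [-0.1631 -0.0056 -0.1046]
['top', 'scene'] [5.0370e-01 1.2000e-03 1.3486e+00] 0.169 [ 0.4747 -0.1564  1.2705] 0.059 rel [-0.1601 -0.0064 -0.0781] relcorner [-0.1614 -0.0066 -0.0782]
jar [-0.04997791  0.06850983 -1.34877103]
bolt [ 0.06707022 -0.07874112 -1.34877103]
```

```bash
cat > g.py <<'E'
import sys
from h import *
try: F=np.load("F.npy")
except Exception: F=np.array([.5037,.0018,1.3485])
def go(x,y,z,yaw):  # target TCP in fixture frame, yaw of tool x relative to fixture x (deg)
    s=manip.get_state();q=s["ee_rot"];r=R.from_quat([q[1],q[2],q[3],q[0]])
    t=np.r_[pose(F,[[x,y,0]])[0,:2],z];d=r.as_matrix().T@(t-s["position"])
    yd=F[2]+np.radians(yaw)
    T=np.array([[np.cos(yd),np.sin(yd),0],[np.sin(yd),-np.cos(yd),0],[0,0,-1.]]) 
    rv=np.degrees((r.inv()*R.from_matrix(T)).as_rotvec())
    p=s["position"]
    print("t",s["clock"].__round__(2),"fixpos",rel(np.r_[p[:2],0],F)[:2].round(4),"z",p[2].round(4),"lin",d.round(4),"rot",rv.round(2),"w",s["width"].round(4),"F",s["contact_force"].round(1))
if __name__=="__main__": go(*map(float,sys.argv[1:5]))
E
python3 g.py -0.161 -0.08 0.217 180; python3 -c "
from rig import manip;print(manip.tips_ahead,manip.camera_info('wrist'))"
```

```text
0.025 {'K': array([[385.99690542,   0.        , 315.76915104],
       [  0.        , 385.99690542, 241.62750509],
       [  0.        ,   0.        ,   1.        ]]), 'rvec': array([-2.44768168,  1.57541579,  0.21081379]), 'tvec': array([-0.57555582, -0.03569143,  0.37764948])}Traceback (most recent call last):
  File "g.py", line 13, in <module>
    if __name__=="__main__": go(*map(float,sys.argv[1:5]))
                             ~~^^^^^^^^^^^^^^^^^^^^^^^^^^^
  File "g.py", line 12, in go
    print("t",s["clock"].__round__(2),"fixpos",rel(np.r_[p[:2],0],F)[:2].round(4),"z",p[2].round(4),"lin",d.round(4),"rot",rv.round(2),"w",s["width"].round(4),"F",s["contact_force"].round(1))
                                                                                                                                           ^^^^^^^^^^^^^^^^
AttributeError: 'float' object has no attribute 'round'
```

```bash
sed -i 's/s\["width"\].round(4)/round(s["width"],4)/; s/s\["clock"\].__round__(2)/round(s["clock"],2)/' g.py
python3 g.py -0.161 -0.08 0.217 180
```

```text
t 0.8 fixpos [-0.5709  0.1433] z 0.2173 lin [-1.915e-01 -4.257e-01  3.000e-04] rot [-0.   -0.   37.19] w 0.0854 F [-0.2 -0.1  0.4]
```

Emit:
send_rows(
  plan=[
    {"linear":[-0.016,-0.036,0],"fingers":0.06},
    {"linear":[-0.016,-0.036,0],"fingers":0.06},
    {"linear":[-0.016,-0.036,0],"fingers":0.06},
    {"linear":[-0.016,-0.036,0],"fingers":0.06},
    {"linear":[-0.016,-0.036,0],"fingers":0.06},
    {"linear":[-0.016,-0.036,0],"fingers":0.06},
    {"linear":[-0.016,-0.036,0],"fingers":0.06},
    {"linear":[-0.016,-0.036,0],"fingers":0.06},
    {"linear":[-0.016,-0.036,0],"fingers":0.06},
    {"linear":[-0.016,-0.036,0],"fingers":0.06},
    {"linear":[-0.016,-0.036,0],"fingers":0.06},
    {"linear":[-0.016,-0.03,0],"fingers":0.06},
  ],
)

```text
$.plan[0]: bad value
```

Emit:
send_rows(
  plan=[
    {"delta_rot":[0,0,6.2]},
    {"delta_rot":[0,0,6.2]},
    {"delta_rot":[0,0,6.2]},
    {"delta_rot":[0,0,6.2]},
    {"delta_rot":[0,0,6.2]},
    {"delta_rot":[0,0,6.2]},
    {"linear":[0,0,0]},
  ],
)

```text
$.plan[0]: bad value
```

```bash
python3 g.py -0.161 -0.08 0.052 180; python3 - <<'E'
from h import *
i=manip.camera_info("wrist");im=manip.get_image("wrist");cv2.imwrite("pics/w1.png",im[:,:,::-1]);np.savez("w1.npz",**i)
E
```

```text
t 0.8 fixpos [-0.5709  0.1433] z 0.2173 lin [-0.1915 -0.4257  0.1653] rot [-0.   -0.   37.19] w 0.0854 F [-0.2 -0.1  0.4]
```

View pics/w1.png

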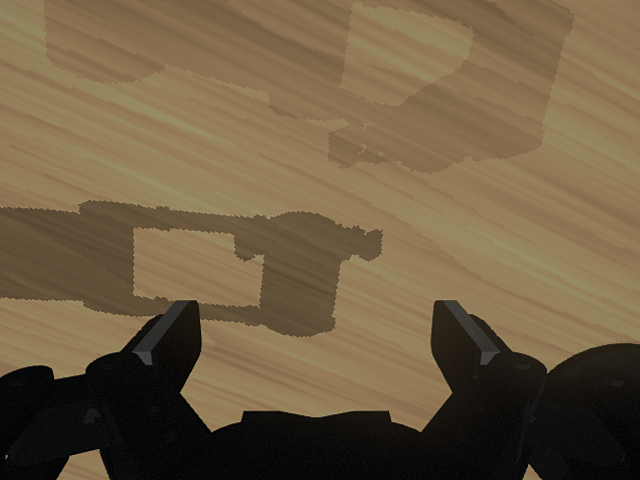

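Emit:
send_rows(
  plan=[
    {"linear":[-0.016,-0.036,0],"delta_rot":[0,0,0],"fingers":0.06},
    {"linear":[-0.016,-0.036,0],"delta_rot":[0,0,0],"fingers":0.06},
    {"linear":[-0.016,-0.036,0],"delta_rot":[0,0,0],"fingers":0.06},
    {"linear":[-0.016,-0.036,0],"delta_rot":[0,0,0],"fingers":0.06},
    {"linear":[-0.016,-0.036,0],"delta_rot":[0,0,0],"fingers":0.06},
    {"linear":[-0.016,-0.036,0],"delta_rot":[0,0,0],"fingers":0.06},
    {"linear":[-0.016,-0.036,0],"delta_rot":[0,0,0],"fingers":0.06},
    {"linear":[-0.016,-0.036,0],"delta_rot":[0,0,0],"fingers":0.06},
    {"linear":[-0.016,-0.036,0],"delta_rot":[0,0,0],"fingers":0.06},
    {"linear":[-0.016,-0.036,0],"delta_rot":[0,0,0],"fingers":0.06},
    {"linear":[-0.016,-0.036,0],"delta_rot":[0,0,0],"fingers":0.06},
    {"linear":[-0.016,-0.03,0],"delta_rot":[0,0,0],"fingers":0.06},
  ],
)

```text
clock: 1.85
position: [0.5571, -0.1675, 0.2157]
ee_rot: [0.003, 0.837, -0.548, 0.003]
contact_force: [1.5, -1.3, 0.3]
width: 0.0602
```

Emit:
send_rows(
  plan=[
    {"linear":[0,0,0],"delta_rot":[0,0,6.2],"fingers":0.06},
    {"linear":[0,0,0],"delta_rot":[0,0,6.2],"fingers":0.06},
    {"linear":[0,0,0],"delta_rot":[0,0,6.2],"fingers":0.06},
    {"linear":[0,0,0],"delta_rot":[0,0,6.2],"fingers":0.06},
    {"linear":[0,0,0],"delta_rot":[0,0,6.2],"fingers":0.06},
    {"linear":[0,0,0],"delta_rot":[0,0,6.2],"fingers":0.06},
    {"linear":[0,0,0],"delta_rot":[0,0,0],"fingers":0.06},
  ],
)

```text
clock: 2.43
position: [0.5638, -0.157, 0.215]
ee_rot: [0.001, -0.612, 0.791, -0.003]
contact_force: [0.4, 0.5, -0.5]
width: 0.0598
```

```bash
python3 g.py -0.161 -0.08 0.052 180; python3 - <<'E'
from h import *
i=manip.camera_info("wrist");im=manip.get_image("wrist");cv2.imwrite("pics/w2.png",im[:,:,::-1]);np.savez("w2.npz",**i)
E
```

```text
t 2.43 fixpos [-0.1417 -0.0936] z 0.215 lin [0.0193 0.0139 0.163 ] rot [-0.33 -0.18 -1.86] w 0.0598 F [ 0.4  0.5 -0.5]
```

View pics/w2.png

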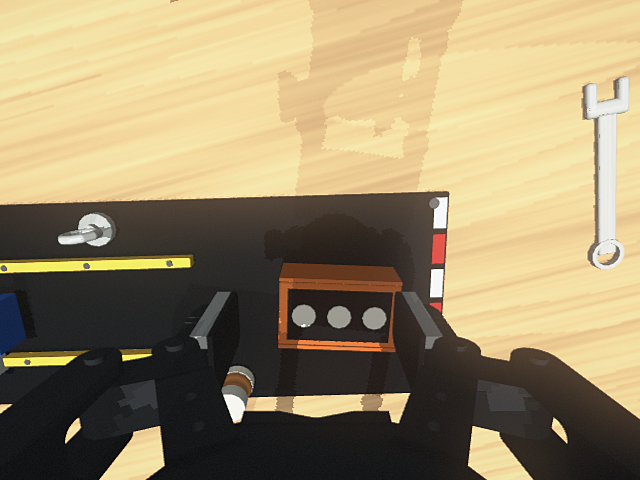

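```bash
cat > m2.py <<'E'
from h import *
import h
i=dict(np.load("w2.npz"));im=cv2.imread("pics/w2.png")[:,:,::-1].copy()
def fitr(cols,boxes,rois,p0):
    ms=[big(im,*c,r) for c,r in zip(cols,rois)]
    def cost(p):
        t=0
        for m,b,(l,tp,r,bt) in zip(ms,boxes,rois):
            q=hullmask(proj(pose(p,b),i));k=np.zeros_like(q);k[tp*S:bt*S,l*S:r*S]=1;q=q&k
            t+=1-(m&q).sum()/max(1,(m|q).sum())
        return t/len(ms)
    s=minimize(cost,p0,method="Nelder-Mead",options=dict(initial_simplex=[p0]+[np.add(p0,d) for d in([.006,0,0],[0,.006,0],[0,0,.05])],xatol=2e-5,fatol=1e-5,maxiter=150))
    return s.x,s.fun
Y=((20,120,60),(35,255,255));O=((3,120,40),(17,255,255))
f,e=fitr([Y,Y],[RR,RL],[(0,250,215,276),(0,345,105,372)],[.5037,.0018,1.3485])
c,e2=fitr([O],[CAS],[(265,258,398,356)],[.4747,-.1564,1.27])
print(f.round(4),e,c.round(4),e2,rel(c,f).round(4))
print(proj(pose(f,[[-.27,-.11,.006]]),i),"seen 449,192")
q=proj(pose(c,CAS),i)
v=im[:,:,::-1].copy()
for P in(pose(c,CAS),pose(f,RR),pose(f,RL)):
    cv2.polylines(v,[np.round(cv2.convexHull(proj(P,i).astype(np.float32))).astype(np.int32)],1,(255,0,255),1)
cv2.imwrite("pics/w2o.png",cv2.resize(v[180:400,0:460],None,fx=1.7,fy=1.7))
E
python3 m2.py
```

```text
[0.5019 0.0073 1.3504] 0.18372459560591908 [ 0.4705 -0.1557  1.2752] 0.006253339161688243 [-0.1659 -0.0049 -0.0751]
[[443.08539005 189.95083248]] seen 449,192
```

View pics/w2o.png

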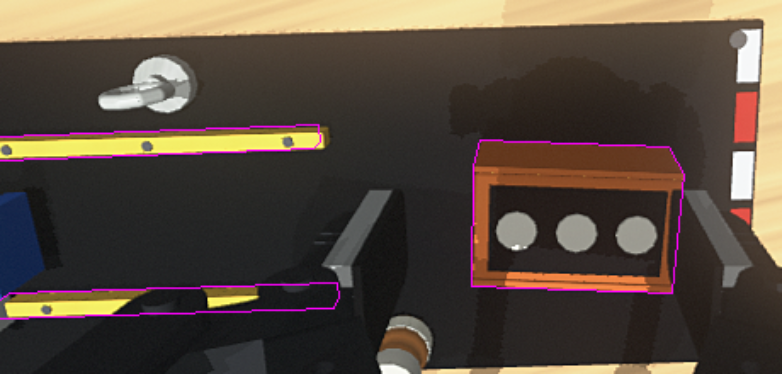

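```bash
python3 -c "
import numpy as np;np.save('F.npy',[.502,.0019,1.350])"; python3 g.py -0.161 -0.078 0.052 180
```

```text
t 2.48 fixpos [-0.1416 -0.0951] z 0.215 lin [0.0194 0.0174 0.1629] rot [-0.33 -0.18 -1.74] w 0.0603 F [-0.7  0.2 -0.5]
```

Emit:
send_rows(
  plan=[
    {"linear":[0.019,0.017,0],"delta_rot":[-0.3,-0.2,-1.7],"fingers":0.06},
    {"linear":[0,0,0.03],"delta_rot":[0,0,0],"fingers":0.06},
    {"linear":[0,0,0.035],"delta_rot":[0,0,0],"fingers":0.06},
    {"linear":[0,0,0.035],"delta_rot":[0,0,0],"fingers":0.06},
    {"linear":[0,0,0.025],"delta_rot":[0,0,0],"fingers":0.06},
    {"linear":[0,0,0.01],"delta_rot":[0,0,0],"fingers":0.06},
    {"linear":[0,0,0],"delta_rot":[0,0,0],"fingers":0.06},
  ],
)

```text
clock: 3.07
position: [0.5455, -0.1741, 0.0787]
ee_rot: [0.003, -0.634, 0.774, -0.005]
contact_force: [0.0, 0.1, 0.8]
width: 0.06
```

```bash
python3 g.py -0.161 -0.046 0.052 180; python3 - <<'E'
from h import *
i=manip.camera_info("wrist");im=manip.get_image("wrist");cv2.imwrite("pics/w3.png",im[:,:,::-1]);np.savez("w3.npz",**i)
E
```

```text
t 3.07 fixpos [-0.1622 -0.081 ] z 0.0787 lin [-0.002   0.0352  0.0263] rot [-0.63 -0.12  1.29] w 0.06 F [0.  0.1 0.8]
```

View pics/w3.png

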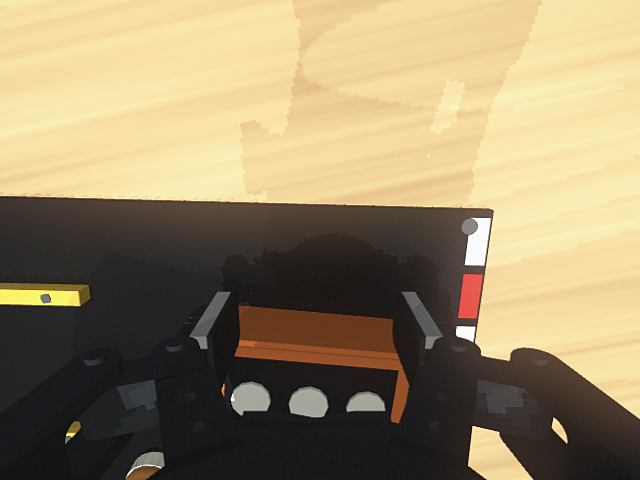

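Emit:
send_rows(
  plan=[
    {"linear":[-0.002,0,0.02],"delta_rot":[-0.6,-0.1,1.3],"fingers":0.06},
    {"linear":[0,0,0.008],"delta_rot":[0,0,0],"fingers":0.06},
    {"linear":[0,0,0],"delta_rot":[0,0,0],"fingers":0.06},
    {"linear":[0,0.006,0],"delta_rot":[0,0,0],"fingers":0.06},
    {"linear":[0,0.006,0],"delta_rot":[0,0,0],"fingers":0.06},
    {"linear":[0,0.006,0],"delta_rot":[0,0,0],"fingers":0.06},
    {"linear":[0,0,0],"delta_rot":[0,0,0],"fingers":0.06},
  ],
)

```text
clock: 3.7
position: [0.5321, -0.1707, 0.0579]
ee_rot: [0.003, -0.627, 0.779, -0.006]
contact_force: [-1.4, 0.3, -0.7]
width: 0.06
```

```bash
python3 g.py -0.161 -0.046 0.052 180
```

```text
t 3.7 fixpos [-0.1618 -0.0672] z 0.0579 lin [-0.001   0.0212  0.0056] rot [-0.79 -0.2   0.36] w 0.06 F [-1.4  0.3 -0.7]
```

Emit:
send_rows(
  plan=[
    {"linear":[-0.001,0.004,0.004],"delta_rot":[-0.8,-0.2,0.4],"fingers":0.06},
    {"linear":[0,0.004,0.001],"delta_rot":[0,0,0],"fingers":0.06},
    {"linear":[0,0.004,0],"delta_rot":[0,0,0],"fingers":0.06},
    {"linear":[0,0.004,0],"delta_rot":[0,0,0],"fingers":0.06},
    {"linear":[0,0.003,0],"delta_rot":[0,0,0],"fingers":0.06},
  ],
)

```text
clock: 4.12
position: [0.513, -0.1656, 0.0545]
ee_rot: [0.001, -0.624, 0.781, -0.001]
contact_force: [0.6, -0.2, -0.5]
width: 0.0597
```

```bash
python3 g.py -0.161 -0.046 0.052 180
```

```text
t 4.12 fixpos [-0.161  -0.0475] z 0.0545 lin [-0.      0.0015  0.0025] rot [-0.16 -0.03 -0.06] w 0.0597 F [ 0.6 -0.2 -0.5]
```

```bash
cat > m3.py <<'E'
from h import *
import sys
F=np.load("F.npy");n=sys.argv[1]
O=((3,120,40),(17,255,255))
s=manip.get_image("top");i=manip.camera_info("top");cv2.imwrite(f"pics/top{n}.png",s[:,:,::-1])
w=manip.get_image("wrist");cv2.imwrite(f"pics/w{n}.png",w[:,:,::-1]);np.savez(f"w{n}.npz",**manip.camera_info("wrist"))
d=manip.find_in("cassette","top");print([(x["p"],x["extent"]) for x in d][:2])
v=s[190:370,190:460]
cv2.imwrite(f"pics/c{n}.png",np.vstack([cv2.resize(v[:,:,::-1],(420,280),interpolation=cv2.INTER_CUBIC),cv2.resize(w[:,:,::-1],(420,315),interpolation=cv2.INTER_AREA)]))
E
python3 m3.py 4
```

```text
[(0.56, [360.1, 266.9, 413.4, 307.3])]
```

View pics/c4.png

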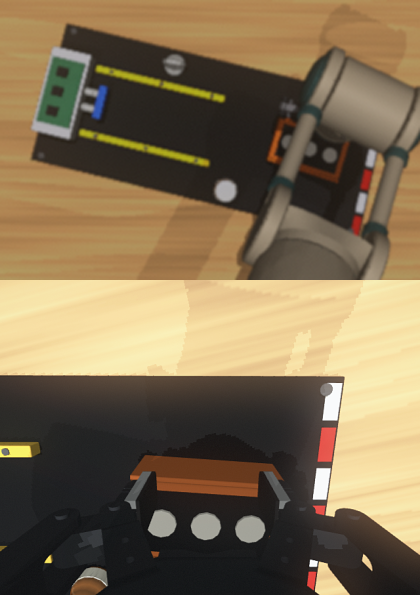

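```bash
cat > m4.py <<'E'
from h import *
import sys
n=sys.argv[1];p0=list(map(float,sys.argv[2:5]));roi=list(map(int,sys.argv[5:9]))
F=np.load("F.npy");i=dict(np.load(f"w{n}.npz"));im=cv2.imread(f"pics/w{n}.png")[:,:,::-1].copy()
l,t,r,b=roi
hsv=cv2.cvtColor(im,cv2.COLOR_RGB2HSV);m=cv2.inRange(hsv,(3,120,40),(17,255,255));k=np.zeros_like(m);k[t:b,l:r]=1;m=m*k
# edge rows of the orange face: first orange row (bottom edge) per column
cols=[c for c in range(l,r,3) if m[:,c].any()]
for c in cols[::6]:
    y=np.flatnonzero(m[:,c])[0]
    print(c,y,"fix xy of bottom edge",rel(np.r_[ray((c,y),.006,i),0],F)[:2].round(4))
E
python3 m4.py 4 0 0 0 190 250 440 340
python3 - <<'E'
from h import *
F=np.load("F.npy");i=dict(np.load("w4.npz"))
print(proj(pose(F,[[-.161+a,y,.03] for a in(.03,-.03) for y in(-.0585,-.0365)]),i).round())
E
```

```text
199 296 fix xy of bottom edge [-0.0956 -0.025 ]
217 271 fix xy of bottom edge [-0.1069 -0.0401]
235 268 fix xy of bottom edge [-0.1171 -0.0418]
253 269 fix xy of bottom edge [-0.1272 -0.0412]
271 270 fix xy of bottom edge [-0.1372 -0.0406]
289 271 fix xy of bottom edge [-0.1473 -0.04  ]
307 272 fix xy of bottom edge [-0.1574 -0.0394]
325 274 fix xy of bottom edge [-0.1675 -0.0382]
343 275 fix xy of bottom edge [-0.1777 -0.0376]
361 276 fix xy of bottom edge [-0.1878 -0.037 ]
379 278 fix xy of bottom edge [-0.198  -0.0358]
397 279 fix xy of bottom edge [-0.2082 -0.0352]
415 280 fix xy of bottom edge [-0.2184 -0.0346]
[[252. 252.]
 [254. 294.]
 [374. 252.]
 [373. 293.]]
```

```bash
python3 - <<'E'
from h import *
F=np.load("F.npy");i=dict(np.load("w4.npz"));Rm=cv2.Rodrigues(i["rvec"])[0]
print("cam pos fix",rel(np.r_[(-Rm.T@i["tvec"])[:2],0],F),(-Rm.T@i["tvec"])[2]);print("axis z world",Rm[2])
t=np.r_[pose(F,[[-.161,-.0475,0]])[0,:2],.0545]
for dz in(0,-.006,-.012,-.025):
    for y in (-.011,0,.011):
        q=np.r_[pose(F,[[-.131,-.0475+y,0]])[0,:2],.0545+dz]
        print(dz,y,proj([q],i).round(),(Rm@q+i["tvec"]).round(3))
E
python3 -c "
import cv2
a=cv2.imread('pics/w4.png');cv2.imwrite('pics/w4z.png',cv2.resize(a[240:480,140:460],None,fx=2.4,fy=2.4))"
```

```text
cam pos fix [-0.16236709 -0.11239037 -1.35      ] 0.210952214813993
axis z world [-0.25414092  0.0570477  -0.96548327]
0 -0.011 [[242. 268.]] [-0.031  0.011  0.165]
0 0 [[244. 292.]] [-0.031  0.022  0.168]
0 0.011 [[245. 315.]] [-0.031  0.033  0.171]
-0.006 -0.011 [[245. 264.]] [-0.031  0.01   0.171]
-0.006 0 [[246. 287.]] [-0.031  0.02   0.174]
-0.006 0.011 [[247. 309.]] [-0.031  0.031  0.177]
-0.012 -0.011 [[247. 260.]] [-0.031  0.008  0.177]
-0.012 0 [[248. 282.]] [-0.031  0.019  0.18 ]
-0.012 0.011 [[249. 304.]] [-0.031  0.029  0.182]
-0.025 -0.011 [[252. 251.]] [-0.031  0.005  0.189]
-0.025 0 [[253. 273.]] [-0.031  0.015  0.192]
-0.025 0.011 [[254. 293.]] [-0.031  0.026  0.195]
```

View pics/w4z.png

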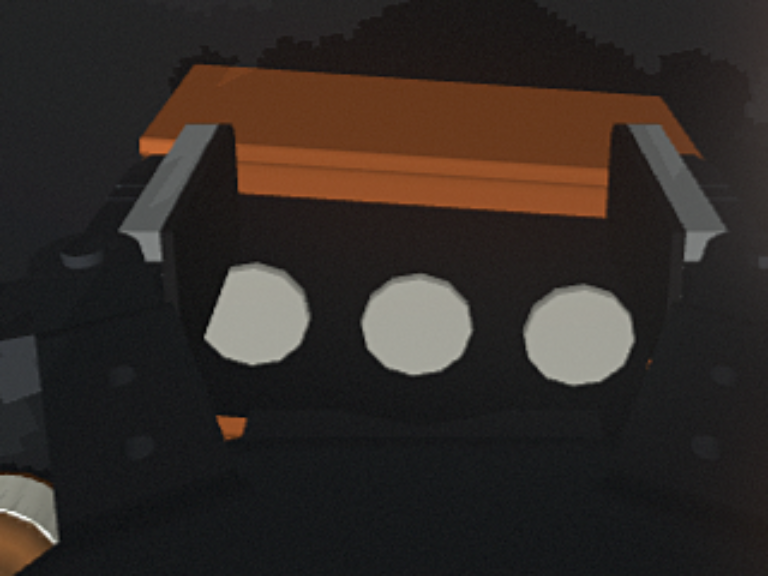

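```bash
python3 - <<'E'
from h import *
F=np.load("F.npy");s=manip.get_image("scene");i=manip.camera_info("scene")
print(manip.get_state()["position"])
q=np.r_[pose(F,[[-.161,-.0475,0]])[0,:2],.0545];print((proj([q,q-[0,0,.025],q+[0,0,.019]],i)-[180,160])*6)
cv2.imwrite("pics/s5.png",cv2.resize(s[160:290,180:310,::-1],None,fx=4.6,fy=4.6,interpolation=cv2.INTER_CUBIC))
print((proj([q,q-[0,0,.025],q+[0,0,.019]],i)-[180,160])*4.6)
E
```

```text
[ 0.51375553 -0.16586216  0.05460376]
[[363.12751291 517.05133214]
 [369.58837696 559.19290337]
 [358.08537483 484.16352966]]
[[278.39775989 396.40602131]
 [283.351089   428.71455925]
 [274.5321207  371.19203941]]
```

View pics/s5.png

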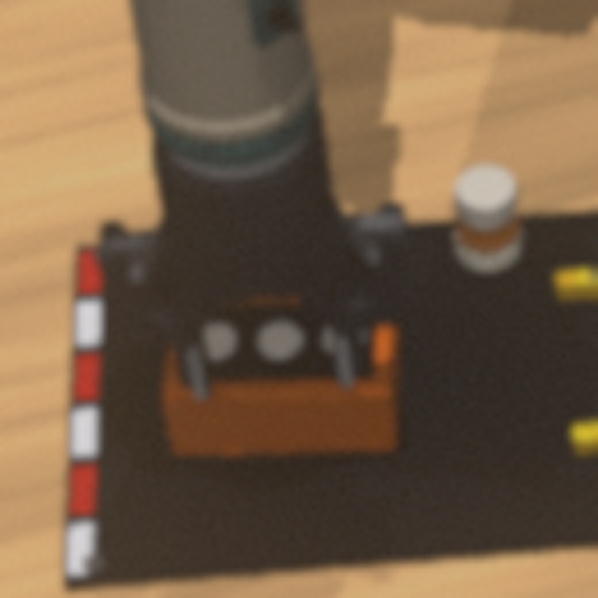

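Emit:
send_rows(
  plan=[
    {"linear":[0,-0.015,0],"delta_rot":[0,0,0],"fingers":0.06},
    {"linear":[0,-0.015,0],"delta_rot":[0,0,0],"fingers":0.06},
    {"linear":[0,-0.008,0],"delta_rot":[0,0,0],"fingers":0.06},
    {"linear":[0,0,0.008],"delta_rot":[0,0,0],"fingers":0.06},
    {"linear":[0,0,0.008],"delta_rot":[0,0,0],"fingers":0.06},
    {"linear":[0,0,0.005],"delta_rot":[0,0,0],"fingers":0.06},
    {"linear":[0,0,0],"delta_rot":[0,0,0],"fingers":0.06},
  ],
)

```text
clock: 4.9
position: [0.5513, -0.1742, 0.0312]
ee_rot: [0.0, -0.625, 0.781, -0.001]
contact_force: [-0.1, -0.6, -0.6]
width: 0.06
```

```bash
python3 g.py -0.161 -0.085 0.015 180
```

```text
t 4.9 fixpos [-0.161  -0.0866] z 0.0312 lin [-0.      0.0017  0.0162] rot [-0.11 -0.03 -0.05] w 0.06 F [-0.1 -0.6 -0.6]
```

Emit:
send_rows(
  plan=[
    {"linear":[0,0,0.004],"delta_rot":[0,0,0],"fingers":0.06},
    {"linear":[0,0,0.003],"delta_rot":[0,0,0],"fingers":0.06},
    {"linear":[0,0,0],"delta_rot":[0,0,0],"fingers":0.06},
  ],
)

```text
clock: 5.15
position: [0.5488, -0.1733, 0.0222]
ee_rot: [-0.001, -0.624, 0.781, 0.001]
contact_force: [-0.5, 0.8, -0.2]
width: 0.0599
```

```bash
python3 - <<'E'
from h import *
i=manip.camera_info("wrist");im=manip.get_image("wrist");cv2.imwrite("pics/w5.png",im[:,:,::-1]);np.savez("w5.npz",**i)
s=manip.get_state();print(s["position"],s["contact_force"])
E
python3 g.py -0.161 -0.085 0.015 180
```

```text
[ 0.54887839 -0.17334791  0.02245464] [-0.07903441  0.0060203  -0.4575179 ]
t 5.2 fixpos [-0.1607 -0.0841] z 0.0225 lin [ 0.0003 -0.0009  0.0075] rot [ 0.12  0.01 -0.06] w 0.06 F [-0.1  0.  -0.5]
```

Emit:
send_rows(
  plan=[
    {"linear":[0,0,0.004],"delta_rot":[0,0,0],"fingers":0.06},
    {"linear":[0,0,0.004],"delta_rot":[0,0,0],"fingers":0.06},
    {"linear":[0,0,0],"delta_rot":[0,0,0],"fingers":0.06},
  ],
)

```text
clock: 5.45
position: [0.5491, -0.1735, 0.0144]
ee_rot: [-0.0, -0.624, 0.781, 0.0]
contact_force: [0.9, 0.5, 0.6]
width: 0.06
```

```bash
python3 g.py -0.161 -0.085 0.005 180; python3 m3.py 6
```

```text
t 5.45 fixpos [-0.1608 -0.0843] z 0.0144 lin [ 0.0002 -0.0007  0.0094] rot [ 0.04 -0.01 -0.07] w 0.06 F [0.9 0.5 0.6]
[(0.69, [359.8, 262.1, 416.1, 299.9])]
```

View pics/w6.png

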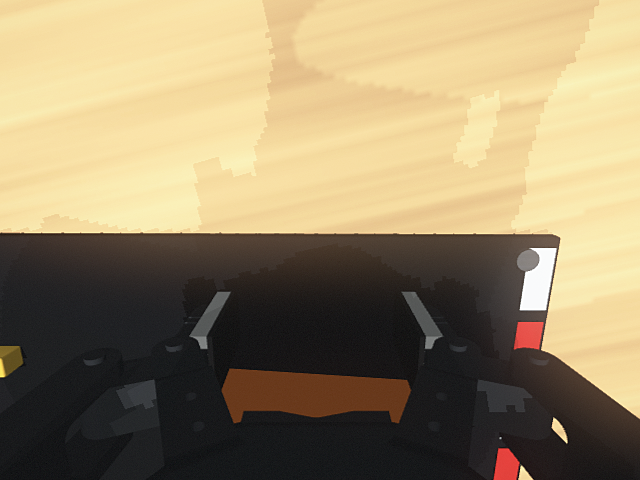

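Emit:
send_rows(
  plan=[
    {"linear":[0,0.012,0],"delta_rot":[0,0,0],"fingers":0.06},
    {"linear":[0,0.01,0],"delta_rot":[0,0,0],"fingers":0.06},
    {"linear":[0,0.005,0],"delta_rot":[0,0,0],"fingers":0.06},
    {"linear":[0,0.005,0],"delta_rot":[0,0,0],"fingers":0.06},
    {"linear":[0,0.003,0],"delta_rot":[0,0,0],"fingers":0.06},
  ],
)

```text
clock: 6.02
position: [0.5161, -0.1663, 0.0159]
ee_rot: [0.001, -0.624, 0.781, -0.002]
contact_force: [2.3, 0.2, -0.6]
width: 0.0598
```

```bash
python3 g.py -0.161 -0.046 0.014 180;python3 m3.py 7;python3 m4.py 7 0 0 0 190 250 440 400
```

```text
t 6.02 fixpos [-0.1611 -0.0506] z 0.0159 lin [-0.0001  0.0047  0.0019] rot [-0.31 -0.05 -0.08] w 0.0598 F [ 2.3  0.2 -0.6]
[(0.57, [359.9, 261.8, 413.6, 307.8])]
223 384 fix xy of bottom edge [-0.1166  0.0022]
241 309 fix xy of bottom edge [-0.1275 -0.0381]
259 310 fix xy of bottom edge [-0.136  -0.0376]
277 311 fix xy of bottom edge [-0.1444 -0.0371]
295 312 fix xy of bottom edge [-0.1528 -0.0365]
313 312 fix xy of bottom edge [-0.1613 -0.0365]
331 313 fix xy of bottom edge [-0.1697 -0.036 ]
349 314 fix xy of bottom edge [-0.1782 -0.0355]
367 315 fix xy of bottom edge [-0.1867 -0.035 ]
385 316 fix xy of bottom edge [-0.1952 -0.0344]
403 369 fix xy of bottom edge [-0.2053 -0.0061]
```

Emit:
send_rows(
  plan=[
    {"linear":[0,0.003,0],"delta_rot":[0,0,0],"fingers":0.06},
    {"linear":[0,0.002,0],"delta_rot":[0,0,0],"fingers":0.06},
    {"linear":[0,0,0],"delta_rot":[0,0,0],"fingers":0.06},
  ],
)

```text
clock: 6.42
position: [0.513, -0.166, 0.0162]
ee_rot: [0.002, -0.624, 0.781, -0.004]
contact_force: [0.1, 0.6, 1.1]
width: 0.0598
```

```bash
python3 g.py -0.161 -0.046 0.014 180;python3 m3.py 8;python3 m4.py 8 0 0 0 238 250 400 400
```

```text
t 6.42 fixpos [-0.1614 -0.0475] z 0.0162 lin [-0.0004  0.0015  0.0021] rot [-0.45 -0.08 -0.07] w 0.0598 F [0.1 0.6 1.1]
[(0.69, [360.9, 268.7, 413.3, 308.7]), (0.49, [384.5, 152.0, 440.3, 164.6])]
238 343 fix xy of bottom edge [-0.1254 -0.0173]
256 310 fix xy of bottom edge [-0.1348 -0.0345]
274 310 fix xy of bottom edge [-0.1432 -0.0345]
292 310 fix xy of bottom edge [-0.1517 -0.0345]
310 311 fix xy of bottom edge [-0.1601 -0.034 ]
328 311 fix xy of bottom edge [-0.1686 -0.0339]
346 312 fix xy of bottom edge [-0.177  -0.0334]
364 312 fix xy of bottom edge [-0.1855 -0.0334]
382 313 fix xy of bottom edge [-0.194  -0.0329]
```

Emit:
send_rows(
  plan=[
    {"linear":[0,-0.015,0],"delta_rot":[0,0,0],"fingers":0.06},
    {"linear":[0,-0.015,0],"delta_rot":[0,0,0],"fingers":0.06},
    {"linear":[0,-0.01,-0.01],"delta_rot":[0,0,0],"fingers":0.03},
    {"linear":[0,0,-0.025],"delta_rot":[0,0,0],"fingers":0.03},
    {"linear":[0,0,-0.03],"delta_rot":[0,0,0],"fingers":0.03},
    {"linear":[0,0,-0.03],"delta_rot":[0,0,0],"fingers":0.03},
    {"linear":[0,0,-0.02],"delta_rot":[0,0,0],"fingers":0.03},
    {"linear":[0,0,0],"delta_rot":[0,0,0],"fingers":0.03},
  ],
)

```text
clock: 7.23
position: [0.5492, -0.1741, 0.1322]
ee_rot: [-0.002, -0.625, 0.781, 0.003]
contact_force: [0.0, -0.6, -0.2]
width: 0.03
```

Emit:
send_rows(
  plan=[
    {"linear":[0,0,0],"delta_rot":[0,0,-7],"fingers":0.03},
    {"linear":[0,0,0],"delta_rot":[0,0,-7],"fingers":0.03},
    {"linear":[0,0,0],"delta_rot":[0,0,-7],"fingers":0.03},
    {"linear":[0,0,0],"delta_rot":[0,0,-7],"fingers":0.03},
    {"linear":[0,0,0],"delta_rot":[0,0,-7],"fingers":0.03},
    {"linear":[0,0,0],"delta_rot":[0,0,-7],"fingers":0.03},
    {"linear":[0,0,0],"delta_rot":[0,0,-7],"fingers":0.03},
    {"linear":[0,0,0],"delta_rot":[0,0,-7],"fingers":0.03},
    {"linear":[0,0,0],"delta_rot":[0,0,-7],"fingers":0.03},
    {"linear":[0,0,0],"delta_rot":[0,0,-7],"fingers":0.03},
    {"linear":[0,0,0],"delta_rot":[0,0,-7],"fingers":0.03},
    {"linear":[0,0,0],"delta_rot":[0,0,-7],"fingers":0.03},
  ],
)

```text
clock: 8.23
position: [0.5412, -0.172, 0.1205]
ee_rot: [-0.001, 0.99, -0.144, -0.013]
contact_force: [0.3, 0.3, -0.4]
width: 0.0301
```

```bash
python3 g.py -0.26 0.0 0.12 -90
```

```text
t 8.23 fixpos [-0.1611 -0.0763] z 0.1205 lin [-0.0694  0.1039  0.0024] rot [ 0.01  1.5  -3.9 ] w 0.0301 F [ 0.3  0.3 -0.4]
```

Emit:
send_rows(
  plan=[
    {"linear":[0,0,0],"delta_rot":[0,1.5,-3.9],"fingers":0.03},
    {"linear":[-0.023,0.034,0],"delta_rot":[0,0,0],"fingers":0.03},
    {"linear":[-0.023,0.034,0],"delta_rot":[0,0,0],"fingers":0.03},
    {"linear":[-0.023,0.034,0],"delta_rot":[0,0,0],"fingers":0.03},
    {"linear":[0,0,0],"delta_rot":[0,0,0],"fingers":0.03},
    {"linear":[0,0,0],"delta_rot":[0,0,0],"fingers":0.03},
  ],
)

```text
clock: 8.73
position: [0.4463, -0.2569, 0.1123]
ee_rot: [-0.002, 0.995, -0.103, -0.005]
contact_force: [0.8, -0.0, 0.1]
width: 0.0302
```

```bash
python3 g.py -0.26 0.0 0.018 -90; cat > m5.py <<'E'
# fixture and cassette seen by the wrist camera, from colour masks; draws both
from h import *
import sys
n=sys.argv[1];F=np.load("F.npy");g=np.array(list(map(float,sys.argv[2:4])))
i=manip.camera_info("wrist");im=manip.get_image("wrist");cv2.imwrite(f"pics/w{n}.png",im[:,:,::-1]);np.savez(f"w{n}.npz",**i)
v=im[:,:,::-1].copy();c=np.r_[pose(F,[[*g,0]])[0,:2],F[2]]
for P in(pose(c,CAS),pose(F,RR),pose(F,RL)):
    cv2.polylines(v,[np.round(cv2.convexHull(proj(P,i).astype(np.float32))).astype(np.int32)],1,(255,0,255),1)
cv2.imwrite(f"pics/w{n}o.png",v)
E
python3 m5.py 9 -0.161 0.001
```

```text
t 8.73 fixpos [-0.2648 -0.0023] z 0.1123 lin [-0.0013 -0.0045  0.0944] rot [-0.19  0.57  0.77] w 0.0302 F [ 0.8 -0.   0.1]
```

View pics/w9o.png

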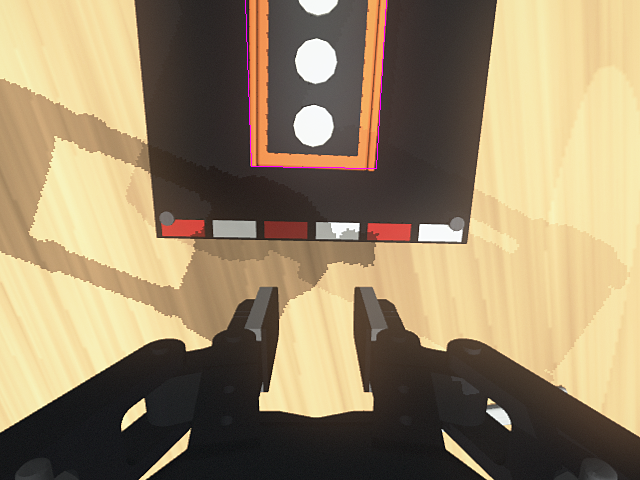

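```bash
python3 - <<'E'
from h import *
F=np.load("F.npy");i=dict(np.load("w9.npz"))
for u in((157,237),(467,242),(136,0),(496,0)): print(rel(np.r_[ray(u,.006,i),0],F)[:2].round(4))
im=cv2.imread("pics/w9.png")[:,:,::-1].copy()
m=cv2.inRange(cv2.cvtColor(im,cv2.COLOR_RGB2HSV),(3,110,40),(20,255,255))
for r in(20,60,100,140):
    c=np.flatnonzero(m[r,230:400])+230;print(r,c[0],c[-1],rel(np.r_[ray((c[0],r),.05,i),0],F)[:2].round(4),rel(np.r_[ray((c[-1]+1,r),.05,i),0],F)[:2].round(4))
E
```

```text
[-0.2693  0.1116]
[-0.2693 -0.1067]
[-0.121   0.1106]
[-0.1186 -0.1067]
20 249 386 [-0.1427  0.0349] [-0.1419 -0.0353]
60 249 383 [-0.1614  0.0355] [-0.1606 -0.0349]
100 249 379 [-0.1811  0.0361] [-0.1802 -0.0339]
140 250 376 [-0.2018  0.0362] [-0.2009 -0.0335]
```

```bash
python3 -c "
import numpy as np;np.save('F.npy',[.500,.0023,1.350])"; python3 g.py -0.256 -0.001 0.02 -90
```

```text
t 8.78 fixpos [-0.2646 -0.0041] z 0.1122 lin [-0.002  -0.0084  0.0923] rot [-0.15  0.64  0.85] w 0.0299 F [-0.7  0.6  0.4]
```

Emit:
send_rows(
  plan=[
    {"linear":[-0.002,-0.006,0],"delta_rot":[-0.1,0.6,0.8],"fingers":0.03},
    {"linear":[0,0,0.025],"delta_rot":[0,0,0],"fingers":0.03},
    {"linear":[0,0,0.025],"delta_rot":[0,0,0],"fingers":0.03},
    {"linear":[0,0,0.02],"delta_rot":[0,0,0],"fingers":0.03},
    {"linear":[0,0,0.008],"delta_rot":[0,0,0],"fingers":0.03},
    {"linear":[0,0,0],"delta_rot":[0,0,0],"fingers":0.03},
  ],
)

```text
clock: 9.28
position: [0.4502, -0.2442, 0.0317]
ee_rot: [-0.001, 0.994, -0.108, 0.003]
contact_force: [-0.2, 0.4, -0.1]
width: 0.0301
```

```bash
python3 g.py -0.256 -0.001 0.02 -90
```

```text
t 9.28 fixpos [-0.2514 -0.0054] z 0.0317 lin [-0.0045  0.0046  0.0116] rot [-0.11 -0.3   0.2 ] w 0.0301 F [-0.2  0.4 -0.1]
```

Emit:
send_rows(
  plan=[
    {"linear":[-0.0045,0,0.006],"delta_rot":[-0.1,-0.3,0.2],"fingers":0.03},
    {"linear":[0,0,0.004],"delta_rot":[0,0,0],"fingers":0.03},
    {"linear":[0,-0.005,0],"delta_rot":[0,0,0],"fingers":0.03},
    {"linear":[0,-0.005,0],"delta_rot":[0,0,0],"fingers":0.03},
    {"linear":[0,-0.004,0],"delta_rot":[0,0,0],"fingers":0.03},
    {"linear":[0,-0.004,0],"delta_rot":[0,0,0],"fingers":0.03},
    {"linear":[0,-0.004,0],"delta_rot":[0,0,0],"fingers":0.03},
    {"linear":[0,-0.004,0],"delta_rot":[0,0,0],"fingers":0.03},
    {"linear":[0,-0.004,0],"delta_rot":[0,0,0],"fingers":0.03},
  ],
)

```text
clock: 10.03
position: [0.457, -0.2121, 0.0249]
ee_rot: [0.003, 0.994, -0.109, 0.004]
contact_force: [-0.0, -2.9, -1.0]
width: 0.0301
```

```bash
python3 g.py 0.049 -0.0 0.018 -90; cat > m6.py <<'E'
from h import *
import sys
n=sys.argv[1];F=np.load("F.npy");i=manip.camera_info("wrist");im=manip.get_image("wrist");cv2.imwrite(f"pics/w{n}.png",im[:,:,::-1]);np.savez(f"w{n}.npz",**i)
H=cv2.cvtColor(im,cv2.COLOR_RGB2HSV);m=cv2.inRange(H,(3,110,40),(19,255,255));m[:,:150]=0;m[:,480:]=0;y=cv2.inRange(H,(20,130,60),(35,255,255))
f=lambda u,z:rel(np.r_[ray(u,z,i),0],F)[:2].round(4)
for r in range(20,280,40):
    c=np.flatnonzero(m[r]);k=np.flatnonzero(y[r]);o=[]
    if len(c)>3:o+=["cas",f((c[0],r),.05),f((c[-1]+1,r),.05)]
    L=k[k<316];G=k[k>316]
    if len(L)>2:o+=["RLin",f((L[-1]+1,r),.018)]
    if len(G)>2:o+=["RRin",f((G[0],r),.018)]
    print(r,*o)
c=np.flatnonzero(m.any(0));
for u in(c[0]+25,(c[0]+c[-1])//2,c[-1]-25): print("rear",f((u,np.flatnonzero(m[:,u])[-1]+1),.05))
E
python3 m6.py 10
```

```text
t 10.03 fixpos [-0.2186 -0.005 ] z 0.0249 lin [-0.0045 -0.2677  0.0056] rot [ 0.26 -0.49  0.12] w 0.0301 F [-0.  -2.9 -1. ]
20 cas [-0.1195  0.0335] [-0.1192 -0.036 ]
60 cas [-0.1306  0.0335] [-0.1304 -0.0362]
100 cas [-0.1423  0.0335] [-0.1421 -0.0413]
140 cas [-0.1547  0.0334] [-0.1545 -0.036 ]
180 cas [-0.1677  0.0361] [-0.1676 -0.0363]
220 cas [-0.1814  0.0334] [-0.1814 -0.0421]
260 cas [-0.1959  0.0334] [-0.196  -0.0365]
rear [-0.185   0.0337]
rear [-0.2082 -0.0014]
rear [-0.2099 -0.0388]
```

Emit:
send_rows(
  plan=[
    {"linear":[-0.001,-0.006,0.002],"delta_rot":[0.2,-0.4,0.1],"fingers":0.03},
    {"linear":[0,-0.006,0.002],"delta_rot":[0,0,0],"fingers":0.03},
    {"linear":[0,-0.006,0.001],"delta_rot":[0,0,0],"fingers":0.03},
    {"linear":[0,-0.006,0],"delta_rot":[0,0,0],"fingers":0.03},
    {"linear":[0,-0.006,0],"delta_rot":[0,0,0],"fingers":0.03},
    {"linear":[0,-0.006,0],"delta_rot":[0,0,0],"fingers":0.03},
    {"linear":[0,-0.006,0],"delta_rot":[0,0,0],"fingers":0.03},
    {"linear":[0,-0.006,0],"delta_rot":[0,0,0],"fingers":0.03},
    {"linear":[0,-0.006,0],"delta_rot":[0,0,0],"fingers":0.03},
    {"linear":[0,-0.006,0],"delta_rot":[0,0,0],"fingers":0.03},
  ],
)

```text
clock: 10.92
position: [0.4724, -0.1564, 0.0224]
ee_rot: [0.007, 0.994, -0.108, 0.004]
contact_force: [-0.2, -3.2, 0.4]
width: 0.03
```

```bash
python3 g.py 0.049 -0.0 0.018 -90; python3 m6.py 11
```

```text
t 10.92 fixpos [-0.1609 -0.0078] z 0.0224 lin [-0.0068 -0.21    0.0014] rot [ 0.79 -0.52  0.28] w 0.03 F [-0.2 -3.2  0.4]
20 cas [-0.0626  0.0312] [-0.0621 -0.0415]
60 cas [-0.0734  0.0312] [-0.0729 -0.0409]
100 cas [-0.0848  0.0313] [-0.0844 -0.0407]
140 cas [-0.0968  0.031 ] [-0.0964 -0.0417]
180 cas [-0.1095  0.0362] [-0.1092 -0.0385]
220 cas [-0.123  0.031] [-0.1227 -0.0415]
260 cas [-0.1372  0.031 ] [-0.1371 -0.0409]
rear [-0.1125  0.0312]
rear [-0.1504 -0.0035]
rear [-0.1539 -0.0418]
```

Emit:
send_rows(
  plan=[
    {"linear":[-0.001,-0.006,0],"delta_rot":[0.4,-0.3,0.2],"fingers":0.03},
    {"linear":[-0.001,-0.006,0],"delta_rot":[0.2,0,0],"fingers":0.03},
    {"linear":[-0.001,-0.006,0],"delta_rot":[0.2,0,0],"fingers":0.03},
    {"linear":[-0.001,-0.006,0],"delta_rot":[0,0,0],"fingers":0.03},
    {"linear":[-0.001,-0.006,0],"delta_rot":[0,0,0],"fingers":0.03},
    {"linear":[-0.001,-0.006,0],"delta_rot":[0,0,0],"fingers":0.03},
  ],
)

```text
clock: 11.47
position: [0.4752, -0.1157, 0.0222]
ee_rot: [-0.001, 0.994, -0.11, 0.002]
contact_force: [0.5, -3.1, 0.1]
width: 0.0302
```

```bash
python3 g.py 0.049 -0.0 0.018 -90; python3 m6.py 12
```

```text
t 11.47 fixpos [-0.1205 -0.0016] z 0.0222 lin [-0.0016 -0.1695  0.0047] rot [-0.16 -0.23  0.  ] w 0.0302 F [ 0.5 -3.1  0.1]
20 cas [-0.0221  0.0459] [-0.022  -0.0345] RLin [-0.0136  0.0458] RRin [-0.0135 -0.043 ]
60 cas [-0.033   0.0367] [-0.033  -0.0356]
100 cas [-0.0446  0.0367] [-0.0445 -0.0362]
140 cas [-0.0567  0.0367] [-0.0567 -0.0329]
180 cas [-0.0695  0.0367] [-0.0695 -0.0331]
220 cas [-0.083   0.0367] [-0.083  -0.0357]
260 cas [-0.0972  0.0367] [-0.0973 -0.0329]
rear [-0.0322  0.0412]
rear [-0.1104  0.0018]
rear [-0.0361 -0.0387]
```

Emit:
send_rows(
  plan=[
    {"linear":[-0.0002,-0.006,0.001],"delta_rot":[0,-0.2,0],"fingers":0.03},
    {"linear":[-0.0002,-0.006,0.001],"delta_rot":[0,0,0],"fingers":0.03},
    {"linear":[-0.0002,-0.006,0],"delta_rot":[0,0,0],"fingers":0.03},
    {"linear":[-0.0002,-0.006,0],"delta_rot":[0,0,0],"fingers":0.03},
    {"linear":[-0.0002,-0.006,0],"delta_rot":[0,0,0],"fingers":0.03},
    {"linear":[-0.0002,-0.006,0],"delta_rot":[0,0,0],"fingers":0.03},
    {"linear":[-0.0002,-0.006,0],"delta_rot":[0,0,0],"fingers":0.03},
  ],
)

```text
clock: 12.1
position: [0.4826, -0.0716, 0.021]
ee_rot: [0.0, 0.994, -0.109, -0.0]
contact_force: [-0.2, -3.1, 1.0]
width: 0.0297
```

```bash
python3 g.py 0.049 0.0 0.018 -90; python3 m6.py 13
```

```text
t 12.1 fixpos [-0.0759  0.0008] z 0.021 lin [ 0.0011 -0.1249  0.003 ] rot [0.   0.   0.15] w 0.0297 F [-0.2 -3.1  1. ]
20 cas [0.0223 0.0388] [ 0.0225 -0.0342] RLin [0.0306 0.0481] RRin [ 0.0309 -0.0433]
60 cas [0.0114 0.0497] [ 0.0116 -0.0343] RLin [0.017  0.0481] RRin [ 0.0173 -0.0433]
100 cas [-0.      0.0459] [ 0.0002 -0.0343] RLin [0.0027 0.0477] RRin [ 0.003  -0.0433]
140 cas [-0.0121  0.0454] [-0.0118 -0.034 ] RLin [-0.0123  0.0476] RRin [-0.0121 -0.043 ]
180 cas [-0.0247  0.0387] [-0.0245 -0.0347]
220 cas [-0.0381  0.0387] [-0.0379 -0.033 ]
260 cas [-0.0523  0.0591] [-0.052  -0.0379]
rear [-0.0274  0.0481]
rear [-0.0656  0.003 ]
rear [-0.0206 -0.0415]
```

Emit:
send_rows(
  plan=[
    {"linear":[0.0003,-0.006,0],"delta_rot":[0,0,0.1],"fingers":0.03},
    {"linear":[0.0003,-0.006,0],"delta_rot":[0,0,0],"fingers":0.03},
    {"linear":[0.0003,-0.006,0],"delta_rot":[0,0,0],"fingers":0.03},
    {"linear":[0.0003,-0.006,0],"delta_rot":[0,0,0],"fingers":0.03},
    {"linear":[0.0003,-0.006,0],"delta_rot":[0,0,0],"fingers":0.03},
    {"linear":[0.0002,-0.006,0],"delta_rot":[0,0,0],"fingers":0.03},
    {"linear":[0.0002,-0.006,0],"delta_rot":[0,0,0],"fingers":0.03},
    {"linear":[0.0002,-0.006,0],"delta_rot":[0,0,0],"fingers":0.03},
  ],
)

```text
clock: 12.82
position: [0.4951, -0.0199, 0.0209]
ee_rot: [0.0, 0.994, -0.109, -0.001]
contact_force: [-0.8, -3.3, 2.5]
width: 0.0301
```

```bash
python3 g.py 0.049 0.0 0.018 -90; python3 m6.py 14
```

```text
t 12.82 fixpos [-0.0227 -0.0001] z 0.0209 lin [-0.     -0.0717  0.0029] rot [0.02 0.14 0.08] w 0.0301 F [-0.8 -3.3  2.5]
20 cas [0.0755 0.0374] [ 0.0756 -0.0346] RLin [0.0839 0.0467] RRin [ 0.0839 -0.0435]
60 cas [0.0646 0.0462] [ 0.0647 -0.0346] RLin [0.0703 0.0467] RRin [ 0.0704 -0.0435]
100 cas [0.0532 0.0458] [ 0.0533 -0.0452] RLin [0.056  0.0467] RRin [ 0.0561 -0.0434]
140 cas [0.0412 0.0508] [ 0.0413 -0.0477] RLin [0.0409 0.0467] RRin [ 0.0411 -0.0434]
180 cas [0.0285 0.0456] [ 0.0287 -0.0493] RLin [0.0251 0.0467] RRin [ 0.0252 -0.0434]
220 cas [0.0151 0.0488] [ 0.0153 -0.0474] RLin [0.0083 0.0467] RRin [ 0.0085 -0.0434]
260 cas [0.001  0.0374] [ 0.0012 -0.0498] RLin [-0.0094  0.0466] RRin [-0.0091 -0.0434]
rear [0.0124 0.0484]
rear [-0.0123  0.0028]
rear [-0.0035 -0.0447]
```

Emit:
send_rows(
  plan=[
    {"linear":[0,-0.006,0],"delta_rot":[0,0.1,0],"fingers":0.03},
    {"linear":[0,-0.006,0],"delta_rot":[0,0,0],"fingers":0.03},
    {"linear":[0,-0.006,0],"delta_rot":[0,0,0],"fingers":0.03},
    {"linear":[0,-0.006,0],"delta_rot":[0,0,0],"fingers":0.03},
    {"linear":[0,-0.006,0],"delta_rot":[0,0,0],"fingers":0.03},
    {"linear":[0,-0.006,0],"delta_rot":[0,0,0],"fingers":0.03},
    {"linear":[0,-0.006,0],"delta_rot":[0,0,0],"fingers":0.03},
  ],
)

```text
clock: 13.45
position: [0.5047, 0.0257, 0.0208]
ee_rot: [-0.0, 0.994, -0.11, -0.001]
contact_force: [-0.0, -4.6, 1.5]
width: 0.0301
```

```bash
python3 g.py 0.049 0.0 0.018 -90; python3 m6.py 15
```

```text
t 13.45 fixpos [0.0238 0.0006] z 0.0208 lin [ 0.0006 -0.0252  0.0028] rot [0.   0.1  0.06] w 0.0301 F [-0.  -4.6  1.5]
20 cas [0.122  0.0466] [ 0.1221 -0.0346] RLin [0.1304 0.0473] RRin [ 0.1304 -0.0436]
60 cas [0.1111 0.0459] [ 0.1112 -0.0452] RLin [0.1168 0.0473] RRin [ 0.1169 -0.0436]
100 cas [0.0997 0.0442] [ 0.0998 -0.0451] RLin [0.1025 0.0473] RRin [ 0.1026 -0.0436]
140 cas [0.0877 0.0454] [ 0.0878 -0.0451] RLin [0.0875 0.0469] RRin [ 0.0876 -0.0436]
180 cas [0.075  0.0472] [ 0.0752 -0.0451] RLin [0.0716 0.0473] RRin [ 0.0717 -0.0436]
220 cas [0.0617 0.0491] [ 0.0618 -0.045 ] RLin [0.0549 0.0473] RRin [ 0.055  -0.0432]
260 cas [0.0476 0.038 ] [ 0.0477 -0.0477] RLin [0.0372 0.0472] RRin [ 0.0374 -0.0436]
rear [0.0572 0.0465]
rear [0.0342 0.0013]
rear [ 0.0351 -0.0462]
```

Emit:
send_rows(
  plan=[
    {"linear":[0.0001,-0.005,0],"delta_rot":[0,0,0],"fingers":0.03},
    {"linear":[0.0001,-0.005,0],"delta_rot":[0,0,0],"fingers":0.03},
    {"linear":[0.0001,-0.004,0],"delta_rot":[0,0,0],"fingers":0.03},
    {"linear":[0,-0.004,0],"delta_rot":[0,0,0],"fingers":0.03},
  ],
)

```text
clock: 13.83
position: [0.5087, 0.0445, 0.0208]
ee_rot: [0.001, 0.994, -0.109, -0.001]
contact_force: [-1.0, -6.6, 2.3]
width: 0.03
```

Emit:
send_rows(
  plan=[
    {"linear":[0,-0.003,0],"delta_rot":[0,0,0],"fingers":0.03},
    {"linear":[0,-0.003,0],"delta_rot":[0,0,0],"fingers":0.03},
  ],
)

```text
clock: 14.0
position: [0.51, 0.0496, 0.0208]
ee_rot: [0.002, 0.994, -0.108, -0.002]
contact_force: [-2.1, -6.6, 1.4]
width: 0.0296
```

```bash
python3 g.py 0.049 0.0 0.018 -90; python3 m6.py 16|tail -3
```

```text
t 14.0 fixpos [0.0483 0.0006] z 0.0208 lin [ 0.0006 -0.0007  0.0028] rot [0.29 0.14 0.21] w 0.0296 F [-2.1 -6.6  1.4]
260 cas [0.0722 0.0381] [ 0.0725 -0.0348] RLin [0.0616 0.0473] RRin [ 0.062  -0.0439]
rear [0.0852 0.049 ]
rear [0.0589 0.0035]Traceback (most recent call last):
  File "m6.py", line 14, in <module>
    for u in(c[0]+25,(c[0]+c[-1])//2,c[-1]-25): print("rear",f((u,np.flatnonzero(m[:,u])[-1]+1),.05))
                                                                  ~~~~~~~~~~~~~~~~~~~~~~^^^^
IndexError: index -1 is out of bounds for axis 0 with size 0
```

Emit:
send_rows(
  plan=[
    {"linear":[0,-0.002,0],"delta_rot":[0,0,0],"fingers":0.03},
    {"linear":[0,-0.002,0],"delta_rot":[0,0,0],"fingers":0.03},
  ],
)

```text
clock: 14.22
position: [0.5103, 0.051, 0.0209]
ee_rot: [0.006, 0.994, -0.107, -0.002]
contact_force: [-2.4, -14.4, 3.3]
width: 0.0299
```

Emit:
send_rows(
  plan=[
    {"linear":[0,0.005,0],"delta_rot":[0,0,0],"fingers":0.03},
    {"linear":[0,0.015,0],"delta_rot":[0,0,0],"fingers":0.03},
    {"linear":[0,0.02,0],"delta_rot":[0,0,0],"fingers":0.03},
    {"linear":[0,0.005,-0.02],"delta_rot":[0,0,0],"fingers":0.03},
    {"linear":[0,0,-0.03],"delta_rot":[0,0,0],"fingers":0.03},
    {"linear":[0,0.01,-0.03],"delta_rot":[0,0,0],"fingers":0.03},
    {"linear":[0,0.02,-0.03],"delta_rot":[0,0,0],"fingers":0.03},
    {"linear":[0,0.03,-0.02],"delta_rot":[0,0,0],"fingers":0.03},
    {"linear":[0,0,0],"delta_rot":[0,0,0],"fingers":0.03},
  ],
)

```text
clock: 14.97
position: [0.4873, -0.0451, 0.1529]
ee_rot: [-0.003, 0.994, -0.108, -0.005]
contact_force: [0.5, 1.0, 0.6]
width: 0.0298
```

```bash
python3 g.py -0.05 0.0 0.15 -90; python3 m6.py 17; cp pics/w17.png pics/final.png; python3 m3.py 18; python3 -c "
import cv2,numpy as np
a=cv2.imread('pics/w17.png');b=cv2.imread('pics/top18.png')[190:370,190:460]
cv2.imwrite('pics/fin.png',np.vstack([cv2.resize(a[:340],(560,297)),cv2.resize(b,(450,300),interpolation=cv2.INTER_CUBIC).copy() if 0 else cv2.copyMakeBorder(cv2.resize(b,(450,300),interpolation=cv2.INTER_CUBIC),0,0,0,110,0)]))"
```

```text
t 14.97 fixpos [-0.0491  0.002 ] z 0.1529 lin [0.002  0.001  0.0029] rot [-0.22  0.66  0.19] w 0.0298 F [0.5 1.  0.6]
20 cas [0.0842 0.0383] [ 0.0843 -0.0509] RLin [0.0927 0.0435] RRin [ 0.0928 -0.0452]
60 cas [0.062  0.0496] [ 0.0621 -0.032 ] RLin [0.0678 0.0437] RRin [ 0.0679 -0.0451]
100 RLin [0.0415 0.0439] RRin [ 0.0418 -0.0444]
140 RLin [0.014  0.0433] RRin [ 0.0143 -0.045 ]
180 RLin [-0.0151  0.0435] RRin [-0.0147 -0.0442]
220 cas [-0.0392  0.0721] [-0.0392  0.0631]
260
rear [-0.0365  0.0822]
rear [ 0.0529 -0.    ]
[(0.63, [247.4, 241.5, 299.2, 284.6])]Traceback (most recent call last):
  File "m6.py", line 14, in <module>
    for u in(c[0]+25,(c[0]+c[-1])//2,c[-1]-25): print("rear",f((u,np.flatnonzero(m[:,u])[-1]+1),.05))
                                                                  ~~~~~~~~~~~~~~~~~~~~~~^^^^
IndexError: index -1 is out of bounds for axis 0 with size 0
```

View pics/fin.png

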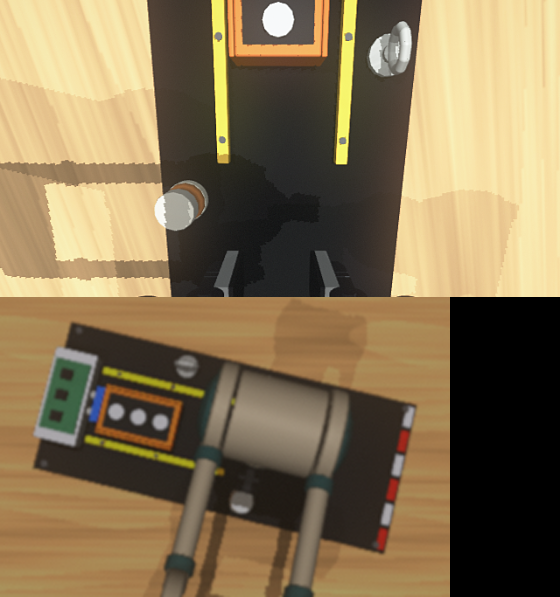

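```bash
python3 - <<'E'
from h import *
i=manip.camera_info("top");O=((3,120,60),(17,255,255))
for n,roi,p0 in(("18",(244,236,302,290),[.5285,.115,1.349]),):
    im=cv2.imread(f"pics/top{n}.png")[:,:,::-1].copy()
    c,e=fit([big(im,*O,roi)],[CAS],[i],p0)
    for f in([.5038,.0025,1.349],[.5038,.0036,1.345]): print(c.round(4),round(e,3),rel(c,np.array(f)).round(4))
w=dict(np.load("w17.npz"));F=np.load("F.npy")
im=cv2.imread("pics/w17.png")[:,:,::-1].copy()
c,e=fit([big(im,(3,110,40),(19,255,255),(255,0,382,82))],[CAS],[w],np.r_[pose(F,[[.115,0,0]])[0,:2],F[2]])
print(rel(c,F).round(4),e)
E
```

```text
[0.5261 0.1166 1.3766] 0.057 [0.1162 0.0034 0.0276]
[0.5261 0.1166 1.3766] 0.057 [0.1151 0.0036 0.0316]
[0.1132 0.0051 0.0419] 0.015008052424057339
```

```bash
python3 -c "
from rig import manip;print(manip.sign_off())"
```

```text
the job is handed in; nothing more can be done
None
```

I pushed the orange cassette down the lane until it drove the blue dock bar to its stop. The fingers then backed off and rose clear, and I handed the job in at about 15 s; `sign_off` gives no verdict.

**How it went:** A two-finger push on the cassette's −y side centred it and took out most of its skew. A two-finger push on its rear face, with small steering corrections, then took it down the lane.

**Last checks:**
- **Dock bar:** The push force rose from about 6.6 N to 14 N while the arm barely moved further, so I take the bar to be at its stop. I did not measure its travel directly.
- **Cassette position:** It is at x ≈ 113–116 mm, y ≈ 3–5 mm, with a yaw of about 0.03–0.04 rad. These are within the limits of above 108 mm, ±12 mm and 0.12 rad.
- **Rails and bystanders:** The last picture shows the cassette flat between the rails with clear gaps on both sides. The jar and eye bolt look undisturbed. I did not recheck the other bystanders, but the arm went nowhere near them.

**What disagreed:**
- **Fingertip height:** The fingertips sat about 30–40 mm higher than the stated 25 mm ahead of the TCP. My first side push passed above the cassette without touching it. I confirmed this in the camera pictures and repeated the push lower.
- **Camera agreement:** The top and wrist cameras differed by about 3 mm. I steered by the rails as seen in the wrist picture.

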